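Power up the repair bench in order

ROBOT

A 6-joint arm with a two-finger parallel gripper is mounted at the origin on a cart in front of the work surface, level with it; the furniture and walls round the work are solid. World frame = base frame: x ahead of the robot, y to its left, z up, the work surface at z = 0. Lengths are in m, angles in degrees, forces in N, time in s.
With the tool pointing down it reaches from about 0.4 to 0.925 m from the base axis. Payload 12.5 kg.
Tool frame: the origin (TCP) lies midway between the tips of the shut fingers; the grasp point (between the pads) lies 19 mm behind it; z points along the fingers, y is the direction in which the jaws open and shut (so a half turn about z gives the same grasp; the last joint's range is limited). The gripper opens to 95 mm and grips with 3 to 60 N. Pads are 20 mm wide; open, the fingers measure 119 mm over their backs; the gripper's body (75 mm by 180 mm) begins 59 mm behind the grasp point.
Start: joints at [34.458, 28.126, 89.318, -0, 62.55, -6.05], TCP at [0.475, 0.406, 0.179] pointing down, gripper open.
Joint ranges: [-177.58, 177.58], [-47.91, 125.51], [2.72, 160], [-65.01, 245.01], [3.68, 167.84], [-153.87, 153.87]. Speed limits (degrees/s): [127.2, 127.2, 159.86, 180, 180, 180].

INTERFACE

Orientations are given as a 3x3 rotation matrix whose columns are the frame's x, y, z axes.
In Python, from rig import env gives the robot as it stands. The module is installed in compiled form; this text tells all that it offers. Calls block until the motion is done:
- env.movep(position, orientation): joint-space move of the TCP to a pose.
- env.move_linear(position, rot=None, feed=0.15, guard=None): straight line of the TCP; rot=None keeps the orientation; feed is the mean speed in m/s. With guard (N) it stops when the force on the tool has changed by that much, and returns True; else False.
- env.goto_joints(angles): joint-space move.
- env.move_gripper(opening, squeeze=None): finger opening in m; squeeze is the grip in N (None keeps the last); returns when the fingers have stopped.
- env.hold(seconds).
- env.ik(position, orientation): joint angles nearest the present ones, or None.
- env.get_image(name): name is "side" or "top" or "wrist"; returns a dict with "img" (384x512x3 uint8, red, green, blue), "fx", "fy", "cx", "cy" (pixels), "extrinsics" (4x4, takes a point from camera to world coordinates); the wrist camera has in their place "T_tool_cam" (4x4, takes a point from camera to tool coordinates, whose origin is the TCP and whose axes are the flange's). Camera axes: x right, y up, looking along -z (the intrinsics and any distortion apply to the point x, -y, -z); pixel columns grow to the right and rows downward; lengths in m; the calibration is good to about 2 mm. A picture is of the moment at which its call begins: read the wrist's pose just before it. There is no depth.
A pose or a line that the arm cannot do raises env.MotionError and nothing moves.
- env.sign_off(): hands the job in, once; it reports no verdict.
Readings, each from a call of its own:
- env.read_time_s(): time.
- env.read_joint_pos(): joint angles.
- env.read_joint_velocities(): joint speeds.
- env.read_tau(): joint torques, N m.
- env.read_tool_pos(): TCP position.
- env.read_tool_rot(): TCP orientation.
- env.read_contact_force(): force on the tool from outside, world axes, zero at the start.
- env.read_torque(): the same for the moment, N m.
- env.read_finger_gap(): finger opening in m.
Only numpy, scipy, OpenCV 4.12 (cv2) and the standard library are available. Lean on these libraries where they do the work, as an engineer would, in place of code of your own. Each camera call takes 0.05 s, during which the arm holds its last target.

TASK

Switch on the repair bench in the right order: with the fingertips, lightly tap the green button so that it stays down, then the yellow one, then the red one. Leave the black button up, and do not lift, tip or push aside any of the switches or the other things standing around them.

Things in the scene. Friction and masses are not known exactly. Their poses are not given: they have to be found in the camera images.
- green_top (a point): centre of the flat top of the green button (round, 33 mm across, flat part 26 mm) of the green switch; it moves down with the button. With the button up it is 39 mm above the worktop; the button then stands 13 mm proud of its housing
- green_plunger (a joint): how far the green button is pressed straight down, m: 0 to 0.0007 at the start (up), 0.006 fully in; it is on from 0.003. It yields at about 2.5 N and stays where it is left (no spring back); pressed beyond fully in it gives up to 5 mm more on a spring of about 4 N per mm, then stops hard, still 2 mm proud of its housing
- green_switch: the green switch: loose wireless bench switch, white square housing 56 x 56 mm and 26 mm high on a rubber foot, about 0.3 kg, one round green button in the middle of its top; origin at the centre of its underside, z up
- yellow_top (a point): centre of the flat top of the yellow button (round, 33 mm across, flat part 26 mm) of the yellow switch; it moves down with the button. With the button up it is 39 mm above the worktop; the button then stands 13 mm proud of its housing
- yellow_plunger (a joint): how far the yellow button is pressed straight down, m: 0 to 0.0007 at the start (up), 0.006 fully in; it is on from 0.003. It yields at about 2.5 N and stays where it is left (no spring back); pressed beyond fully in it gives up to 5 mm more on a spring of about 4 N per mm, then stops hard, still 2 mm proud of its housing
- yellow_switch: the yellow switch: loose wireless bench switch, white square housing 56 x 56 mm and 26 mm high on a rubber foot, about 0.3 kg, one round yellow button in the middle of its top; origin at the centre of its underside, z up
- red_top (a point): centre of the flat top of the red button (round, 33 mm across, flat part 26 mm) of the red switch; it moves down with the button. With the button up it is 39 mm above the worktop; the button then stands 13 mm proud of its housing
- red_plunger (a joint): how far the red button is pressed straight down, m: 0 to 0.0007 at the start (up), 0.006 fully in; it is on from 0.003. It yields at about 2.5 N and stays where it is left (no spring back); pressed beyond fully in it gives up to 5 mm more on a spring of about 4 N per mm, then stops hard, still 2 mm proud of its housing
- red_switch: the red switch: loose wireless bench switch, white square housing 56 x 56 mm and 26 mm high on a rubber foot, about 0.3 kg, one round red button in the middle of its top; origin at the centre of its underside, z up
- black_top (a point): centre of the flat top of the black button (round, 33 mm across, flat part 26 mm) of the black switch; it moves down with the button. With the button up it is 39 mm above the worktop; the button then stands 13 mm proud of its housing
- black_plunger (a joint): how far the black button is pressed straight down, m: 0 to 0.0007 at the start (up), 0.006 fully in; it is on from 0.003. It yields at about 2.5 N and stays where it is left (no spring back); pressed beyond fully in it gives up to 5 mm more on a spring of about 4 N per mm, then stops hard, still 2 mm proud of its housing
- black_switch: the black switch: loose wireless bench switch, white square housing 56 x 56 mm and 26 mm high on a rubber foot, about 0.3 kg, one round black button in the middle of its top; origin at the centre of its underside, z up
- dark_pot: bystander, loose: open dark-grey round pot, 62 mm across, 40 mm high; origin at the centre of its underside
- orange_reel: bystander, loose: orange solder reel lying flat, 60 mm across, 28 mm high; origin at the centre of its underside
- loose_phone: bystander, loose: phone with black glass and white frame lying flat, 148 x 73 x 8 mm, long side along its own x; origin at the centre of its underside
- tape_ring: bystander, loose: orange-brown ring of tape lying flat, 61 mm across, 12 mm high; origin at the centre of its underside
- blue_tub: bystander, loose: plain blue round tub, 63 mm across, 58 mm high; origin at the centre of its underside
- white_pot: bystander, loose: open whitish round pot, 42 mm across, 46 mm high; origin at the centre of its underside
There are look-alikes about, which are no part of the job. Leave any brown or pink look-alike of the green_switch alone.

How it is judged:
By the outcome, as a careful person would: the job done as asked, in the order asked, and still so for the second after the job is handed in, with the robot touching nothing.
It also fails if it takes over 40 s, if anything falls off the work surface, if the arm or the gripper's body presses on something with over 40 N, if the wrist force passes 120 N, or if a joint passes its speed limit or range.

## Working session

There is one attempt and no reset: what is moved stays moved. The work goes in short steps, each a Python script; the robot and the scene stay as the last script left them, time stands still between calls to the robot, and variables do not carry over. Pictures are saved under pics/ and viewed, and the job is handed in when it is done.

```bash
mkdir -p pics; python3 - <<'E'
from rig import env
import cv2,numpy as np
np.set_printoptions(precision=4,suppress=True)
print(env.read_time_s(),env.read_tool_pos(),env.read_tool_rot(),env.read_finger_gap())
for n in ["side","top","wrist"]:
    d=env.get_image(n); cv2.imwrite(f"pics/{n}0.png",d["img"][:,:,::-1])
    print(n,{k:v for k,v in d.items() if k!="img"})
E
```

```text
0.0 [0.475  0.4058 0.1781] [[-0.6496  0.7603 -0.0008]
 [ 0.7603  0.6496 -0.0006]
 [ 0.0001 -0.001  -1.    ]] 0.09472696141399711
side {'fx': 355.0086788307323, 'fy': 355.0086788307323, 'cx': 255.26347793923594, 'cy': 193.02600659863367, 'extrinsics': array([[ 0.9902, -0.1112,  0.0842,  0.5856],
       [ 0.1393,  0.8167, -0.5599, -0.4263],
       [-0.0065,  0.5662,  0.8242,  0.8993],
       [ 0.    ,  0.    ,  0.    ,  1.    ]])}
top {'fx': 424.36838670952926, 'fy': 424.36838670952926, 'cx': 250.57645880806066, 'cy': 186.5602654278286, 'extrinsics': array([[-0.0172,  0.9971, -0.0747,  0.3724],
       [-0.9998, -0.0165,  0.0106,  0.1258],
       [ 0.0093,  0.0748,  0.9972,  1.4678],
       [ 0.    ,  0.    ,  0.    ,  1.    ]])}
wrist {'fx': 298.90710845206934, 'fy': 298.90710845206934, 'cx': 254.20154954286335, 'cy': 189.71459880945886, 'T_tool_cam': array([[-0.0002,  0.9681,  0.2505,  0.0707],
       [ 1.    ,  0.0001,  0.0004, -0.0001],
       [ 0.0003,  0.2505, -0.9681, -0.2057],
       [ 0.    ,  0.    ,  0.    ,  1.    ]])}
```

View pics/side0.png

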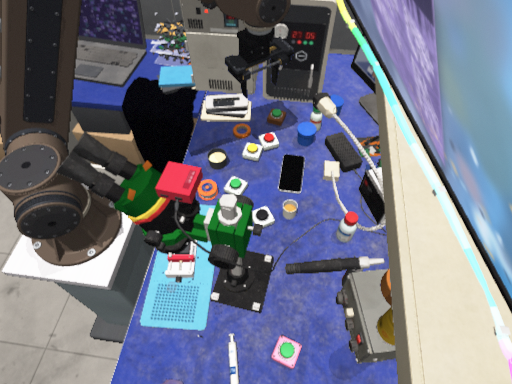

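View pics/top0.png

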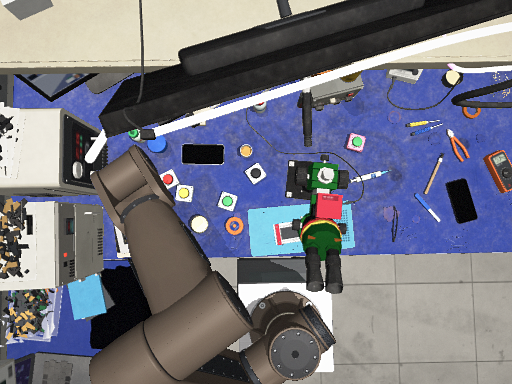

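View pics/wrist0.png

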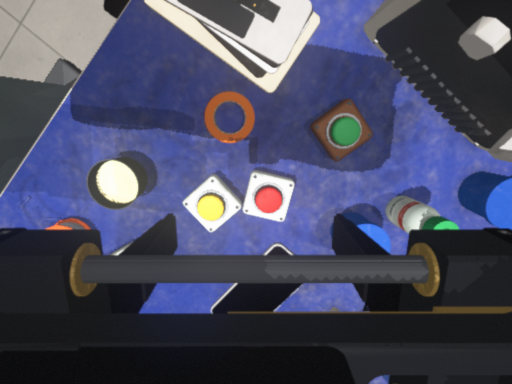

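The white-housed green, yellow, red and black switches are at about (228,201), (184,193), (168,179) and (255,173) in the top view. The brown look-alike is at (274,116) in the side view and the pink one at (287,351). Next I'll segment the buttons and triangulate them.

```bash
cat > h.py <<'E'
from rig import env
import cv2,numpy as np
np.set_printoptions(precision=4,suppress=True)
def ray(d,T,u,v):
    c=np.array([(u-d["cx"])/d["fx"],-(v-d["cy"])/d["fy"],-1.]); r=T[:3,:3]@c
    return T[:3,3],r/np.linalg.norm(r)
def onplane(o,r,z): return o+r*(z-o[2])/r[2]
HSV={"green":[((40,90,60),(85,255,255))],"yellow":[((20,120,120),(35,255,255))],"red":[((0,150,110),(8,255,255)),((172,150,110),(180,255,255))]}
def blobs(img,c,lo,hi):
    h=cv2.cvtColor(img,cv2.COLOR_RGB2HSV); m=0
    for a,b in HSV[c]: m=m|cv2.inRange(h,a,b)
    n,l,s,ce=cv2.connectedComponentsWithStats(m)
    return [(ce[i],s[i][4],s[i][2:4]) for i in range(1,n) if lo<=s[i][4]<=hi]
def tri(p,q):
    (o1,r1),(o2,r2)=p,q
    A=np.stack([r1,-r2],1); t=np.linalg.lstsq(A,o2-o1,rcond=None)[0]
    a=o1+t[0]*r1;b=o2+t[1]*r2; return (a+b)/2,np.linalg.norm(a-b)
E
python3 - <<'E'
from h import *
p,R=env.read_tool_pos(),env.read_tool_rot()
W=np.eye(4);W[:3,:3]=R;W[:3,3]=p
near={"top":{"green":(228,201),"yellow":(184,193),"red":(168,179)},"side":{"green":(235,184),"yellow":(253,149),"red":(268,139)},"wrist":{"yellow":(210,208),"red":(268,200)}}
S={}
for n in near:
    d=env.get_image(n);T=W@d["T_tool_cam"] if n=="wrist" else d["extrinsics"]
    for c,g in near[n].items():
        b=[x for x in blobs(d["img"],c,8,3000) if np.hypot(*(x[0]-g))<15]
        for x in b:
            o,r=ray(d,T,*x[0]); print(n,c,x[0],x[1],x[2],onplane(o,r,.039)); S[n,c]=(o,r)
for c in ["green","yellow","red"]:
    print(c,"top-side",tri(S["top",c],S["side",c]))
    if c!="green":print(c,"wrist-side",tri(S["wrist",c],S["side",c]))
# black & pink rough
d=env.get_image("top")
for nm,(u,v) in {"black":(255,173),"scope":(322,176),"redbox":(328,206),"whitepot":(246,151),"dark":(200,223),"reel":(235,226),"mat":(248,208)}.items(): print(nm,onplane(*ray(d,d["extrinsics"],u,v),.03))
a=cv2.resize(d["img"][120:260,140:360,::-1],None,fx=3.5,fy=3.5,interpolation=2);cv2.imwrite("pics/topz.png",a)
d=env.get_image("side");a=cv2.resize(d["img"][90:250,130:330,::-1],None,fx=3.5,fy=3.5,interpolation=2);cv2.imwrite("pics/sidez.png",a)
E
```

```text
top green [227.0822 200.7671] 73 [ 9 10] [0.4328 0.1905 0.039 ]
top yellow [182.5745 192.4681] 47 [10 10] [0.4633 0.34   0.039 ]
top red [167.4507 178.8451] 71 [10  9] [0.5102 0.3907 0.039 ]
side green [234.9877 183.0494] 81 [11  9] [0.4324 0.1859 0.039 ]
side yellow [252.0303 147.9394] 66 [9 9] [0.4628 0.3312 0.039 ]
side red [268.4262 136.9672] 61 [10  9] [0.5095 0.386  0.039 ]
wrist yellow [210.2852 206.8479] 526 [26 25] [0.4603 0.3408 0.039 ]
wrist red [268.5054 199.5225] 467 [26 24] [0.5078 0.3935 0.039 ]
green top-side (array([0.4322, 0.1905, 0.0329]), np.float64(0.001842840228856195))
yellow top-side (array([0.4626, 0.3412, 0.0283]), np.float64(0.0027739638342749438))
yellow wrist-side (array([0.4614, 0.3381, 0.0311]), np.float64(0.0007235813269787174))
red top-side (array([0.5098, 0.3915, 0.0336]), np.float64(0.001769298982824803))
red wrist-side (array([0.5091, 0.3922, 0.0325]), np.float64(0.00034758398679014043))
black [0.5262 0.0947 0.03  ]
scope [ 0.5122 -0.1336  0.03  ]
redbox [ 0.4097 -0.1509  0.03  ]
whitepot [0.6023 0.1241 0.03  ]
dark [0.3597 0.2832 0.03  ]
reel [0.3476 0.1654 0.03  ]
mat [0.4075 0.1205 0.03  ]
```

View pics/topz.png

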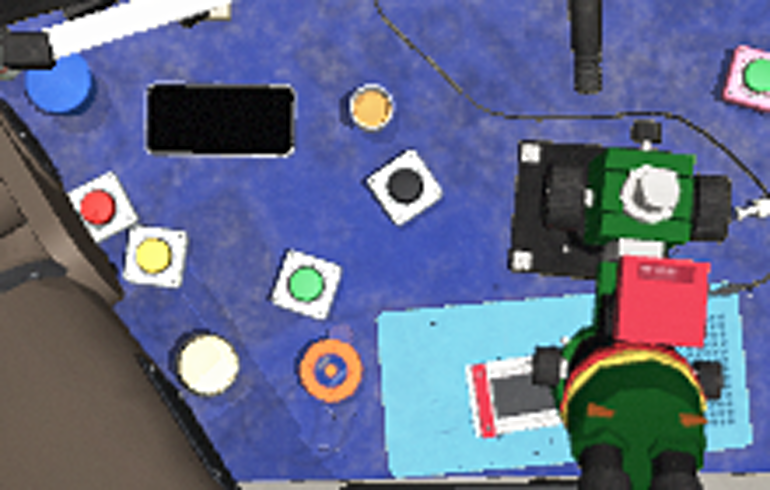

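View pics/sidez.png

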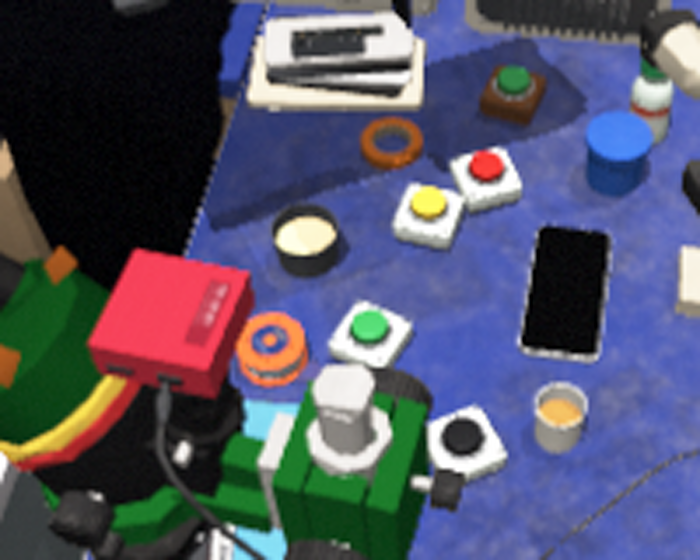

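```bash
cat >> h.py <<'E'
def Rr(az):
    c,s=np.cos(az),np.sin(az); x=np.array([-c,-s,0]);z=np.array([0,0,-1.]);return np.stack([x,np.cross(z,x),z],1)
def look(name,c,g):
    p,R=env.read_tool_pos(),env.read_tool_rot(); W=np.eye(4);W[:3,:3]=R;W[:3,3]=p
    d=env.get_image("wrist");T=W@d["T_tool_cam"];cv2.imwrite(f"pics/{name}.png",d["img"][:,:,::-1])
    out=[]
    for x in blobs(d["img"],c,150,8000):
        P=onplane(*ray(d,T,*x[0]),.038)
        print(c,x[0],x[1],x[2],P)
        if np.hypot(*(P-g)[:2])<.02: out.append(P)
    return out
E
python3 - <<'E'
from h import *
g=np.array([.4325,.190,0]);az=np.arctan2(g[1],g[0]);R=Rr(az)
env.move_gripper(0.0)
h=g-R[:,0]*.06;h[2]=.15
print(env.ik(h,R))
env.movep(h,R); print(env.read_tool_pos(),env.read_contact_force(),env.read_finger_gap(),env.read_time_s())
look("g1","green",g)
E
```

```text
[ 16.6059  22.5531 104.2559  -0.      53.191  -97.1103]
[0.4875 0.2144 0.1501] [-0.2301 -0.3255  0.079 ] 0.0002045254986820597 3.3333
green [255.2176 121.2621] 763 [31 32] [0.4306 0.1911 0.038 ]
green [459.1303 296.9774] 399 [20 27] [0.5215 0.5007 0.038 ]
```

View pics/g1.png

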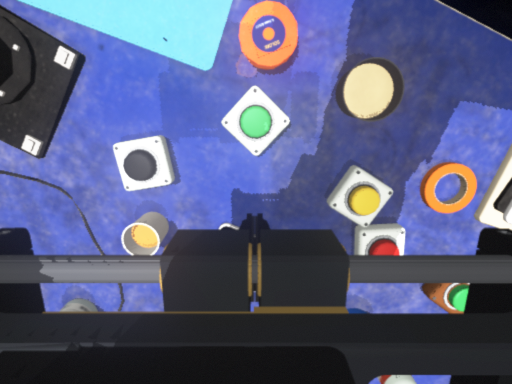

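Green's white housing is at (255,121). The wrist fix of (0.4306, 0.1911) agrees with the top view to within 2 mm. Pressing it now, slowly and with a force guard.

```bash
cat >> h.py <<'E'
def press(P,R):
    P=np.array(P,float)
    env.move_linear([P[0],P[1],.06],R,feed=.12)
    env.hold(.2);f0=env.read_contact_force()
    hit=env.move_linear([P[0],P[1],.0315],R,feed=.012,guard=5.5)
    print("guard",hit,"z",env.read_tool_pos(),"dF",env.read_contact_force()-f0)
    env.move_linear([P[0],P[1],.06],R,feed=.05)
    print("after dF",env.read_contact_force()-f0,"t",env.read_time_s())
E
python3 - <<'E'
from h import *
g=np.array([.431,.1908,0]);R=Rr(np.arctan2(.19,.4325))
press(g,R)
h=g-R[:,0]*.06;h[2]=.15
env.move_linear(h,R,feed=.15)
look("g2","green",g); print(env.read_time_s())
E
```

```text
guard False z [0.431  0.1908 0.0315] dF [ 0.0769 -0.8632 -0.2753]
after dF [-1.1245 -0.794  -0.1268] t 7.8833
green [254.0773 123.6173] 763 [31 32] [0.4306 0.1911 0.038 ]
green [458.432  299.4057] 419 [21 28] [0.5214 0.5009 0.038 ]
8.8083
```

View pics/g2.png

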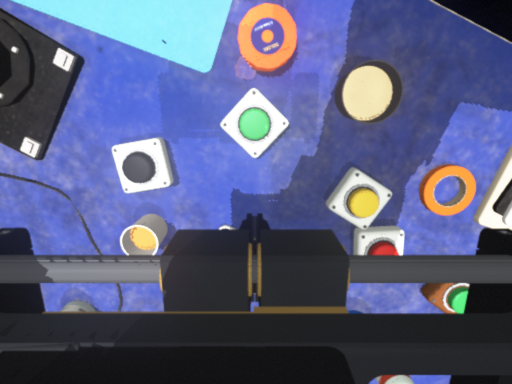

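```bash
python3 - <<'E'
import cv2,numpy as np
a=[cv2.resize(cv2.imread(f"pics/{n}.png")[75:245,105:400],None,fx=2.6,fy=2.6,interpolation=2)[:290] for n in("g1","g2")]
cv2.imwrite("pics/cmp.png",np.vstack(a))
E
python3 - <<'E'
from h import *
d=env.get_image("side");cv2.imwrite("pics/side1.png",d["img"][:,:,::-1])
a=cv2.imread("pics/side0.png")[120:230,190:300];b=cv2.imread("pics/side1.png")[120:230,190:300]
cv2.imwrite("pics/cmp2.png",np.hstack([cv2.resize(x,None,fx=3.6,fy=3.6,interpolation=2) for x in(a,b)]))
print(env.read_contact_force(),env.read_finger_gap())
E
```

```text
[-0.2148  0.092   0.3486] 0.0005553566380800423
```

View pics/cmp.png

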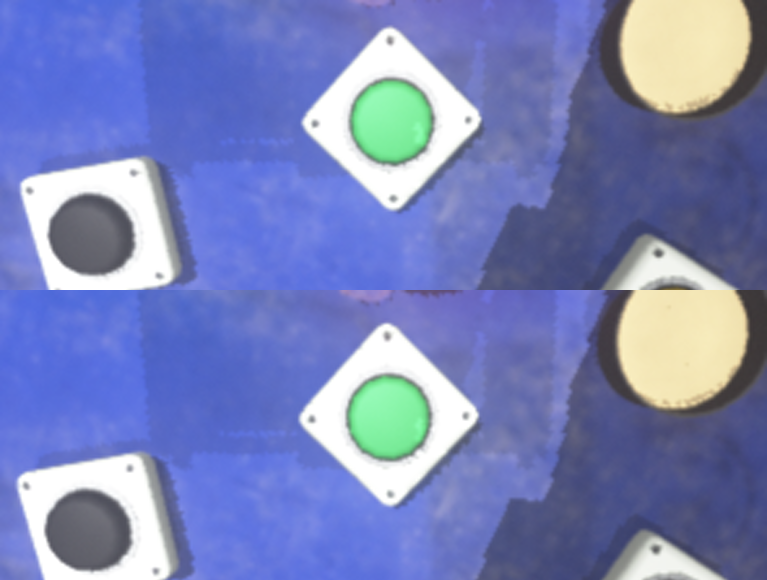

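View pics/cmp2.png

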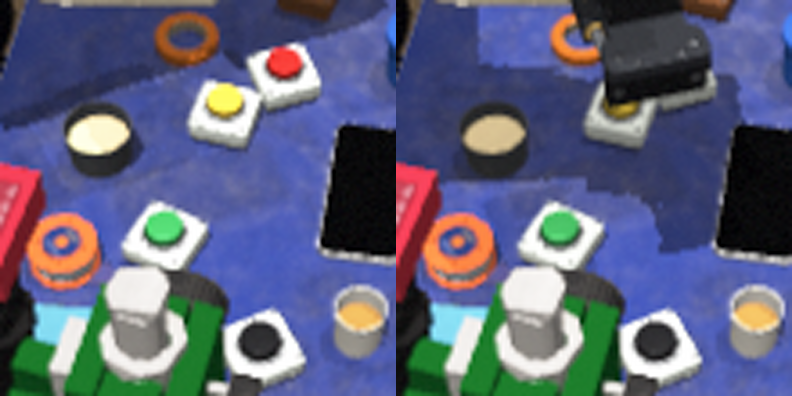

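```bash
python3 - <<'E'
from h import *
for n in("side0","side1"):
    im=cv2.imread(f"pics/{n}.png")[:,:,::-1].copy()
    for x in blobs(im,"green",8,300):
        if np.hypot(*(x[0]-(235,183)))<20: print(n,x)
E
```

```text
side0 (array([234.9877, 183.0494]), np.int32(81), array([11,  9], dtype=int32))
side1 (array([235.1111, 183.    ]), np.int32(81), array([11,  9], dtype=int32))
```

The side-view centroid hasn't moved and no force showed up, so green is still up. Its top must sit lower in the tool's coordinates than 31.5 mm. The triangulated heights were low too, about 31 mm. I'll step down further and read the force at each millimetre.

```bash
cat >> h.py <<'E'
def press2(P,R,z0=.034,zmin=.017,after=None):
    """step down by 1 mm; stop at stop-spring (>4.5 N) """
    P=np.array(P,float)
    env.move_linear([P[0],P[1],.06],R,feed=.15)
    env.hold(.15);f0=env.read_contact_force()
    env.move_linear([P[0],P[1],z0],R,feed=.05,guard=5.5)
    z=z0;log=[]
    while z>zmin:
        z-=.001
        hit=env.move_linear([P[0],P[1],z],R,feed=.01,guard=5.5)
        f=env.read_contact_force()-f0
        log.append((round(env.read_tool_pos()[2]*1e3,1),round(f[2],1),bool(hit)))
        if hit or f[2]>4.5: break
    print(log)
    env.move_linear([P[0],P[1],.06],R,feed=.08)
    print("after dF",env.read_contact_force()-f0,"t",env.read_time_s())
E
python3 - <<'E'
from h import *
g=np.array([.431,.1908,0]);R=Rr(np.arctan2(.19,.4325))
press2(g,R)
h=g-R[:,0]*.06;h[2]=.15
env.move_linear(h,R,feed=.15)
look("g3","green",g); print(env.read_time_s())
d=env.get_image("side")
for x in blobs(d["img"],"green",8,300):
    if np.hypot(*(x[0]-(235,183)))<20: print(x)
E
```

```text
[(np.float64(33.2), np.float64(-0.8), False), (np.float64(32.0), np.float64(0.0), False), (np.float64(30.9), np.float64(-0.5), False), (np.float64(29.9), np.float64(1.1), False), (np.float64(28.9), np.float64(0.1), False), (np.float64(28.0), np.float64(0.3), False), (np.float64(26.9), np.float64(-0.8), False), (np.float64(25.9), np.float64(-0.4), False), (np.float64(24.9), np.float64(-1.1), False), (np.float64(23.9), np.float64(0.3), False), (np.float64(22.9), np.float64(0.1), False), (np.float64(21.9), np.float64(0.5), False), (np.float64(20.9), np.float64(-0.4), False), (np.float64(19.9), np.float64(-1.1), False), (np.float64(18.9), np.float64(-0.4), False), (np.float64(17.9), np.float64(-0.4), False), (np.float64(17.0), np.float64(-0.6), False)]
after dF [-0.1614  0.2834  0.2475] t 15.4917
green [254.0774 123.6378] 762 [31 32] [0.4306 0.1911 0.038 ]
green [458.4736 299.5288] 416 [21 28] [0.5215 0.5009 0.038 ]
16.4167
(array([235.05 , 183.025]), np.int32(80), array([11,  9], dtype=int32))
```

Still nothing at 17 mm, so I need to look from the pressing pose before doing anything else.

```bash
python3 - <<'E'
from h import *
g=np.array([.431,.1908,.045]);R=Rr(np.arctan2(.19,.4325))
env.move_linear(g,R,feed=.25)
print(env.read_tool_pos(),env.read_tool_rot())
for n in ("side","wrist","top"):
    d=env.get_image(n); cv2.imwrite(f"pics/{n}_low.png",d["img"][:,:,::-1])
    if n=="side":
        T=np.linalg.inv(d["extrinsics"]);p=T[:3,:3]@env.read_tool_pos()+T[:3,3]
        print("tcp px",d["cx"]-d["fx"]*p[0]/p[2],d["cy"]+d["fy"]*p[1]/p[2])
        cv2.imwrite("pics/side_lowz.png",cv2.resize(d["img"][120:240,180:330,::-1],None,fx=5,fy=5,interpolation=2))
print(env.read_time_s())
E
```

```text
[0.4319 0.191  0.0455] [[-0.9156 -0.4021  0.0007]
 [-0.4021  0.9156  0.0002]
 [-0.0007 -0.0001 -1.    ]]
tcp px 235.13661225908086 180.2680987706933
17.25
```

View pics/side_lowz.png

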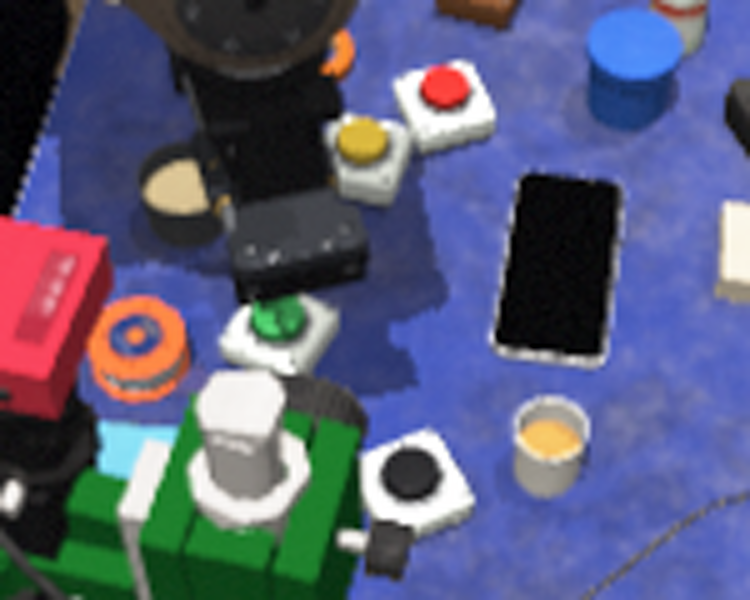

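View pics/wrist_low.png

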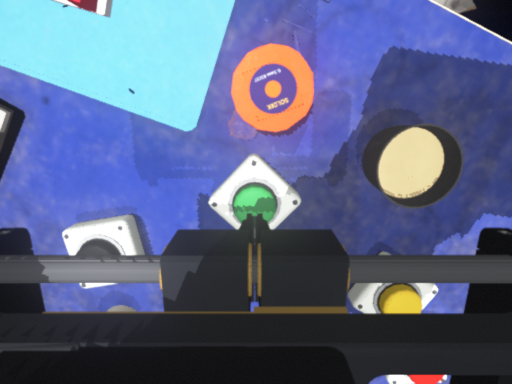

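```bash
python3 - <<'E'
from h import *
R=Rr(np.arctan2(.19,.4325))
ims=[]
for i,z in enumerate([.045,.036,.029]):
    if i: env.move_linear([.431,.1908,z],R,feed=.06,guard=8)
    print(z,env.read_tool_pos(),env.read_contact_force(),env.read_torque(),env.read_tau(),env.ik([.431,.1908,z],R)-env.read_joint_pos())
    a=env.get_image("wrist")["img"][140:250,190:320,::-1]
    b=env.get_image("side")["img"][150:205,205:270,::-1]
    ims.append(np.hstack([cv2.resize(a,(325,275),interpolation=2),cv2.resize(b,(325,275),interpolation=2)]))
cv2.imwrite("pics/desc.png",np.vstack(ims)[:,:])
print(env.read_time_s(),np.vstack(ims).shape)
E
python3 -c "
import cv2;a=cv2.imread('pics/desc.png');cv2.imwrite('pics/desc2.png',cv2.resize(a,(470,596)))"
```

```text
0.045 [0.4323 0.1912 0.046 ] [-0.8854 -0.2088 -0.0178] [0.1091 0.01   0.0305] [ -0.0456 -48.8894 -14.585   -0.0269   0.0861   0.0008] [-0.0076  0.0765  0.1237 -0.0018 -0.0566 -0.0018]
0.036 [0.4308 0.1908 0.0356] [ 0.1396 -0.516  -0.2967] [0.1078 0.0341 0.0383] [ -0.0005 -49.5143 -13.7661  -0.0253  -0.0058   0.0003] [-0.0019 -0.0446 -0.0109  0.0007  0.0065  0.0006]
0.029 [0.4308 0.1907 0.0286] [ 0.424   0.253  -0.6899] [0.1118 0.0393 0.0448] [ -0.0084 -49.8145 -13.2694  -0.0246  -0.0091   0.0001] [ 0.0036 -0.0434 -0.0154  0.0003  0.0102 -0.0011]
18.1167 (825, 650, 3)
```

View pics/desc2.png

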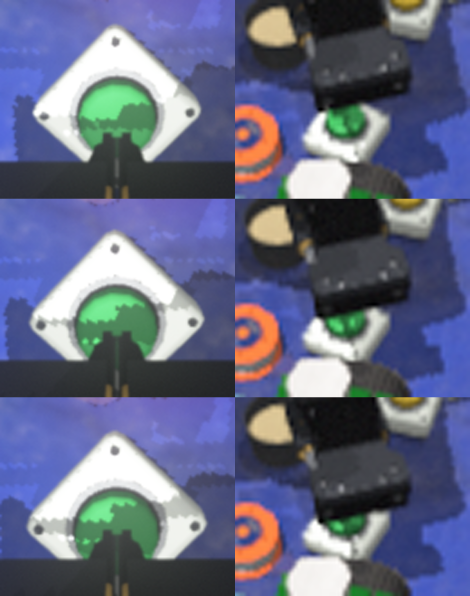

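```bash
python3 - <<'E'
from h import *
R=Rr(np.arctan2(.19,.4325))
print(env.move_linear([.431,.1908,.018],R,feed=.04,guard=6))
env.hold(.05)
p=env.read_tool_pos();print(p,env.read_contact_force())
a=env.get_image("wrist")["img"];s=env.get_image("side");t=env.get_image("top")
def proj(d,P):
    T=np.linalg.inv(d["extrinsics"]);q=T[:3,:3]@P+T[:3,3];return d["cx"]-d["fx"]*q[0]/q[2],d["cy"]+d["fy"]*q[1]/q[2]
print("side tcp",proj(s,p)); 
for h in(.03,.05,.078,.1): print(h,[np.round(proj(s,p+R@np.array([sx*.0375,-.09,-h])),1) for sx in(-1,1)])
cv2.imwrite("pics/w18.png",cv2.resize(a[130:330,130:380,::-1],None,fx=3,fy=3,interpolation=2))
cv2.imwrite("pics/s18.png",cv2.resize(s["img"][130:220,190:320,::-1],None,fx=6,fy=6,interpolation=2))
print(env.read_time_s())
E
```

```text
False
[0.431  0.1908 0.0179] [-0.1777  0.1551 -0.7647]
side tcp (np.float64(235.1746757731577), np.float64(185.78428428143815))
0.03 [array([254.9, 201.3]), array([229.4, 207.4])]
0.05 [array([254.8, 197.4]), array([228.9, 203.6])]
0.078 [array([254.7, 191.8]), array([228.2, 198. ])]
0.1 [array([254.7, 187.1]), array([227.6, 193.4])]
18.7417
```

View pics/w18.png

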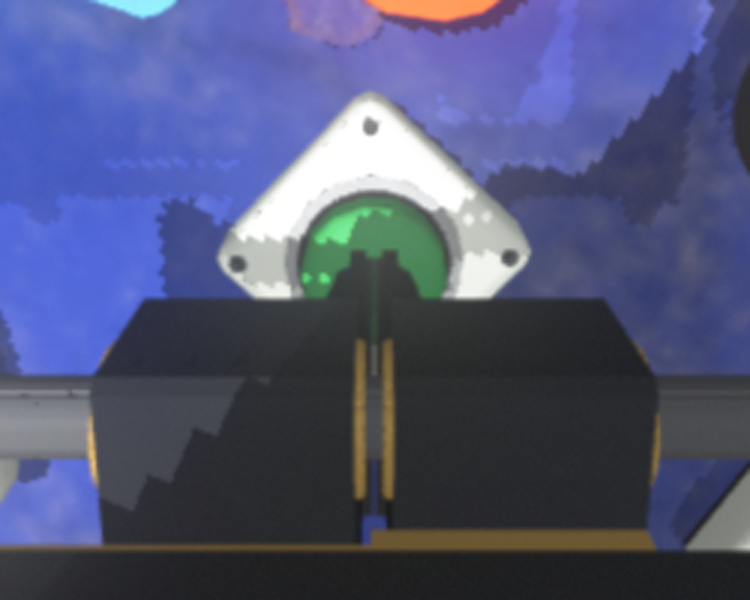

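View pics/s18.png

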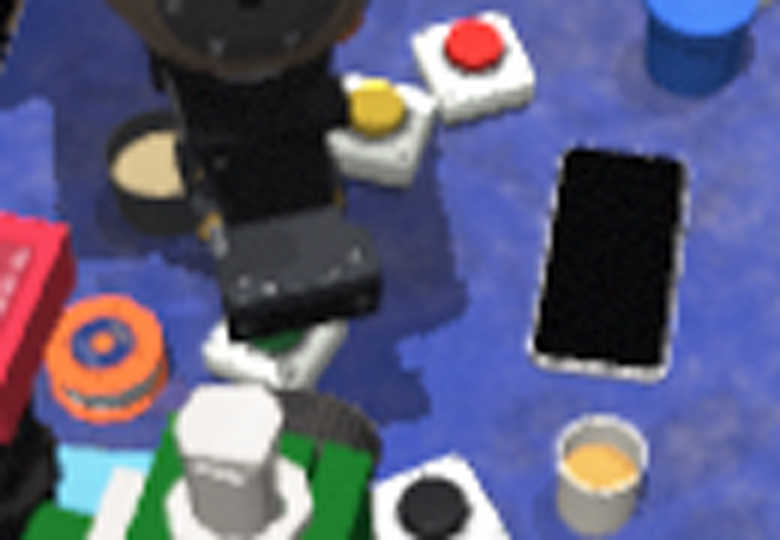

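The evidence now agrees. In the wrist view the tip's front edge is at row 215, not the roughly 200 expected. In the side view the gripper body sits about 35 mm higher than stated. So the physical fingertips end about 3 cm behind the reported TCP. I'll keep going straight down under the force guard.

```bash
python3 - <<'E'
from h import *
R=Rr(np.arctan2(.19,.4325))
f0=env.read_contact_force()
log=[];z=.018
hit=False
while z>-.010 and not hit:
    z-=.002
    hit=env.move_linear([.431,.1908,z],R,feed=.025,guard=5.5)
    f=env.read_contact_force()-f0
    log.append((float(round(env.read_tool_pos()[2]*1e3,1)),float(round(f[2],1)),bool(hit)))
    if f[2]>4.5: hit=True
    if f[2]>1.8 and z<.004 and False: break
print(log)
a=env.get_image("wrist")["img"]
cv2.imwrite("pics/w19.png",cv2.resize(a[130:330,130:380,::-1],None,fx=3,fy=3,interpolation=2))
print(env.read_contact_force(),env.read_time_s())
E
```

```text
[(15.9, 0.6, False), (13.9, 0.4, False), (11.9, -0.1, False), (9.9, 0.5, False), (7.9, -0.1, False), (5.9, 0.7, False), (3.9, -0.1, False), (2.0, 1.3, False), (-0.0, 1.7, False), (-2.1, 1.8, False), (-4.0, 4.9, False)]
[1.2204 0.9313 4.4085] 21.5417
```

View pics/w19.png

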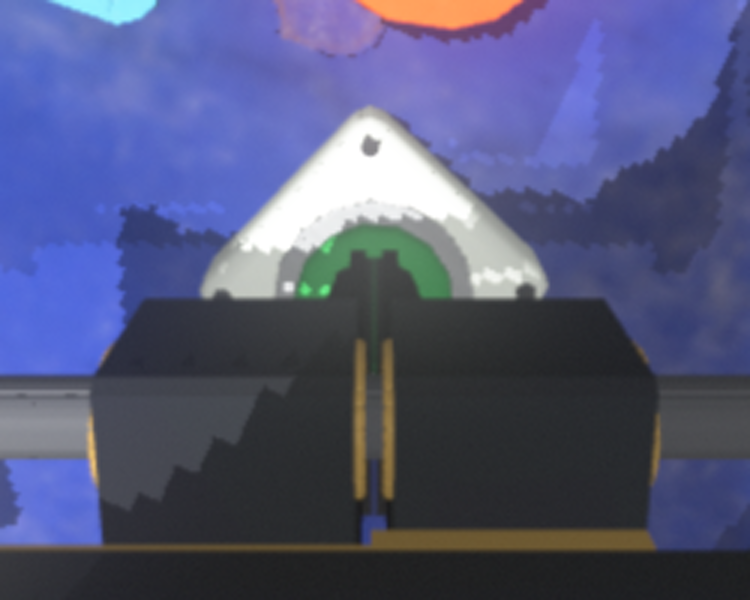

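Contact came at a reported z of about +3 mm, with the end stop at about −3 mm and 4.9 N. That puts the tip offset at about 36 mm. I'll lift, go to yellow, and confirm green is down before pressing anything else.

```bash
python3 - <<'E'
from h import *
R=Rr(np.arctan2(.19,.4325))
env.move_linear([.431,.1908,.035],R,feed=.12)
env.move_linear([.4615,.3405,.035],R,feed=.22)
d=env.get_image("side");cv2.imwrite("pics/side3.png",d["img"][:,:,::-1])
for x in blobs(d["img"],"green",8,300):
    if np.hypot(*(x[0]-(235,183)))<20: print(x)
a=cv2.imread("pics/side0.png")[120:230,190:300];b=cv2.imread("pics/side3.png")[120:230,190:300]
cv2.imwrite("pics/cmp3.png",np.hstack([cv2.resize(x,None,fx=3.6,fy=3.6,interpolation=2) for x in(a,b)]))
w=env.get_image("wrist")["img"];cv2.imwrite("pics/w20.png",w[:,:,::-1])
print(env.read_tool_pos(),env.read_contact_force(),env.read_time_s())
E
```

```text
(array([235.1644, 183.6027]), np.int32(73), array([11,  8], dtype=int32))
[0.4612 0.3393 0.0348] [-0.8688  1.4919  0.4918] 22.9583
```

View pics/cmp3.png

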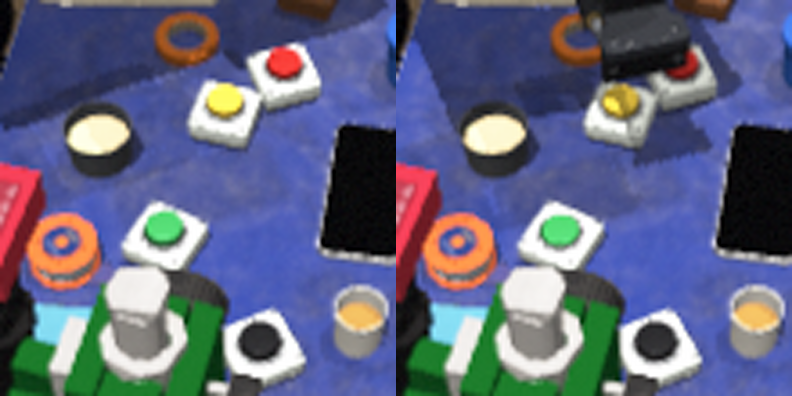

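View pics/w20.png

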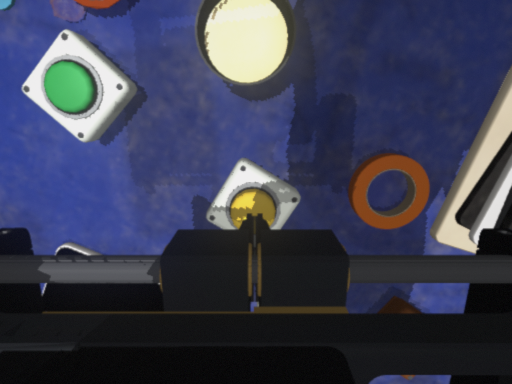

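Green has dropped and its switch hasn't moved. Its side-view height went from 9 to 8 px and its area from 81 to 73, and the housing still has the same outline. Yellow is centred under the tip at column 253 against 255. Pressing yellow.

```bash
cat >> h.py <<'E'
def press3(P,R):
    f0=env.read_contact_force()
    hit=env.move_linear([P[0],P[1],.008],R,feed=.08,guard=6)
    if hit: print("early",env.read_tool_pos());return
    env.hold(.1);f0=env.read_contact_force()
    z=-.0025
    hit=env.move_linear([P[0],P[1],z],R,feed=.014,guard=6)
    for k in range(4):
        fs=[]
        for _ in range(3): fs.append(env.read_contact_force()[2]-f0[2]); env.hold(.02)
        print(env.read_tool_pos()[2],fs,hit)
        if hit or np.mean(fs)>3.9: break
        z-=.001; hit=env.move_linear([P[0],P[1],z],R,feed=.014,guard=6)
    env.move_linear([P[0],P[1],.035],R,feed=.12)
E
python3 - <<'E'
from h import *
R=Rr(np.arctan2(.19,.4325))
press3([.4615,.3405],R)
print(env.read_time_s())
env.move_linear([.509,.392,.035],R,feed=.15)
d=env.get_image("side");cv2.imwrite("pics/side4.png",d["img"][:,:,::-1])
a=cv2.imread("pics/side0.png")[120:230,190:300];b=cv2.imread("pics/side4.png")[120:230,190:300]
cv2.imwrite("pics/cmp4.png",np.hstack([cv2.resize(x,None,fx=3.6,fy=3.6,interpolation=2) for x in(a,b)]))
w=env.get_image("wrist")["img"];cv2.imwrite("pics/w21.png",w[:,:,::-1])
print(env.read_tool_pos(),env.read_contact_force(),env.read_time_s())
E
```

```text
-0.002452198077195572 [np.float64(0.15059758747469076), np.float64(2.0012864451520644), np.float64(1.2353374108284738)] False
-0.0034369168085926355 [np.float64(2.458871044150504), np.float64(2.561203260142933), np.float64(1.96793818629614)] False
-0.004286210249862886 [np.float64(5.418162725968248), np.float64(5.387828301304699), np.float64(4.560892546491056)] False
25.5833
[0.5082 0.3913 0.0346] [-0.2369 -0.0635 -0.4973] 26.3
```

View pics/cmp4.png

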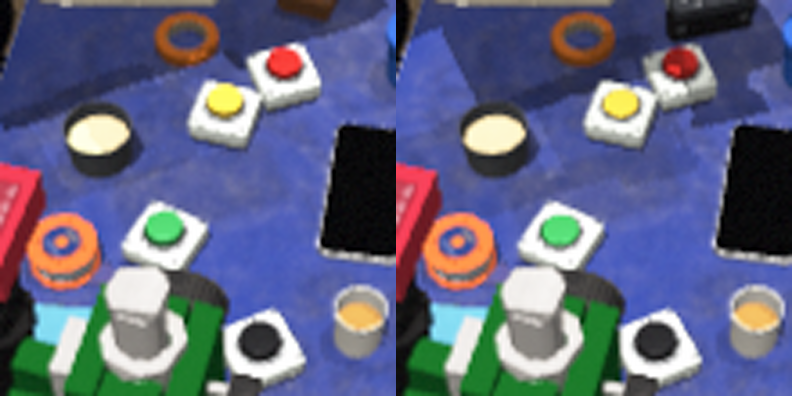

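View pics/w21.png

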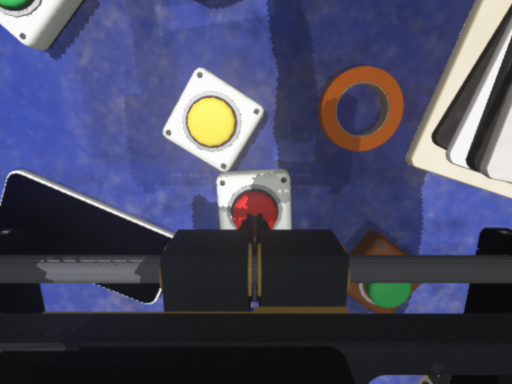

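Yellow is down and nothing has shifted. Red is centred at column 255. Pressing red, then lifting clear and checking.

```bash
python3 - <<'E'
from h import *
R=Rr(np.arctan2(.19,.4325))
press3([.509,.392],R)
h=np.array([.509,.392,0])-R[:,0]*.05;h[2]=.12
env.move_linear(h,R,feed=.2)
d=env.get_image("side");cv2.imwrite("pics/side5.png",d["img"][:,:,::-1])
a=cv2.imread("pics/side0.png")[120:230,190:300];b=cv2.imread("pics/side5.png")[120:230,190:300]
cv2.imwrite("pics/cmp5.png",np.hstack([cv2.resize(x,None,fx=3.6,fy=3.6,interpolation=2) for x in(a,b)]))
cv2.imwrite("pics/w22.png",env.get_image("wrist")["img"][:,:,::-1])
print(env.read_tool_pos(),env.read_contact_force(),env.read_time_s())
E
```

```text
-0.002467737374077031 [np.float64(1.822739898453061), np.float64(1.4836513472621518), np.float64(1.9422152212130381)] False
-0.0034186497730330084 [np.float64(3.23173300003628), np.float64(3.053229211921889), np.float64(3.297214065500135)] False
-0.004235835405695602 [np.float64(6.343259451835056), np.float64(5.393922256655648), np.float64(6.58097742196609)] False
[0.5536 0.4115 0.1181] [ 0.3427  0.5961 -0.6437] 29.6583
```

View pics/cmp5.png

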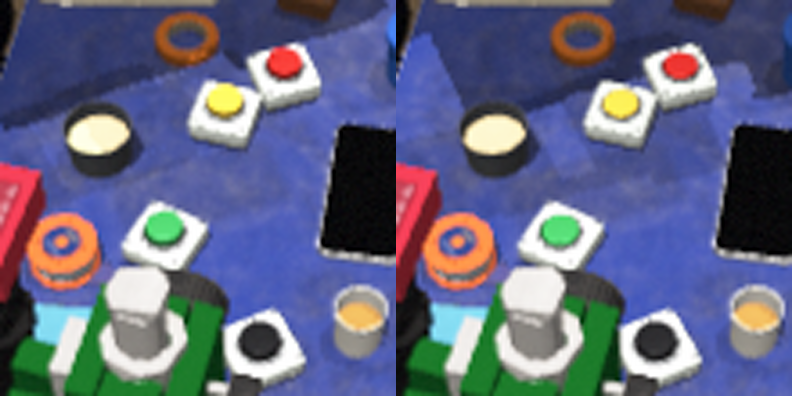

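View pics/w22.png

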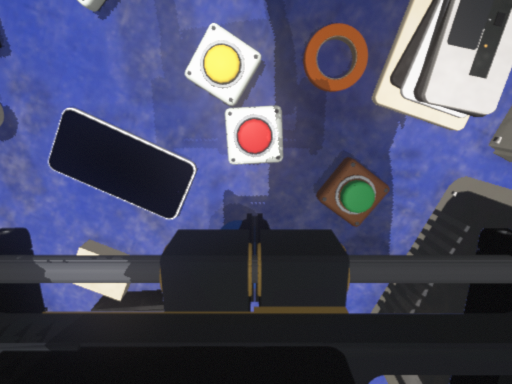

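All three buttons sit lower than at the start. The black button and everything else look unchanged, and the arm is clear at 29.7 s, so I'm handing in.

```bash
python3 - <<'E'
from h import *
print(env.sign_off(),env.read_time_s())
E
```

```text
the job is handed in; nothing more can be done
the job is handed in; nothing more can be done
```

I pressed the green, yellow and red buttons in that order with the shut fingertips and handed the job in at about 29.7 s of the 40 s. No verdict is reported.

**Final checks:**
- In the last side view all three buttons stand visibly lower than at the start. The black button is still up, and the housings and the bystanders in that view have not moved.
- I have no direct reading of how far each button went down. I judge it from the pictures and the force: each press met about 2 N of yield and ended at about 5 to 6.5 N, just past fully in.
- The arm is clear of everything.

**What disagreed:** The fingertips ended about 36 mm behind the reported tool point. Contact came at a reported height of about 3 mm, where the button's given height is 39 mm.
- **Missed tries:** my first two attempts at green stopped above the button and touched nothing, which cost about 13 s. I then worked out the offset from the pictures and the force readings.
- **Camera heights:** the heights measured from the cameras also came out 5 to 11 mm lower than given, probably because the colour patches included the sides of the buttons.

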